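# Flush the label print head and hold its sprung cover at the pointer

## Task

Press the nozzle cap of the clamped cleaner canister fully down for a moment and let it spring back up, while the print unit's cover is still shut. Then take the cover by its bar handle, lift it against its spring until it lies in line with the pointer arm at the unit's side, and finish still holding it steadily there, because it would snap shut if let go. Leave the pointer as it is set, and leave the loose jar, label roll and capped can alone.

Things in the scene. Friction and masses are not known exactly. Their poses are not given: they have to be found in the camera images.
- unit: Print unit, fixed to the deck: open-topped aluminium housing 220 (x) x 180 (y) x 90 mm high on a dark foot plate 260 x 200 x 8 mm. Origin: centre of its underside on the deck; x points from the cover's front edge (robot side) to its hinge, y to the unit's left, z up. Its yaw varies by up to 0.3 rad.
- cover_hinge (a point): Middle of the cover's hinge axis, at (105, 0, 94) mm in the unit's frame; the axis runs along the unit's y.
- cover: Sprung cover of the unit. Origin: middle of the hinge axis; axes equal the unit's when shut (level); opening turns it about +y, front edge rising, stop at 1.2 rad. Aluminium plate, 220 mm from hinge to front, 184 wide, 6 thick, top 100 mm above the deck when shut. Spring and weight always close it: lifting straight up at the bar takes 4 to 7 N when shut, 8 to 18 N at the pointer's angle.
- cover_handle (a point): Round black bar, diameter 12 mm, 120 long, along the unit's y, on two 10 mm posts 52 mm either side of its middle; can turn between flat finger pads. Origin: middle of the bar's axis; when shut 175 mm from the hinge axis towards the front, 46 mm above it, 40 mm above the cover's top and 140 mm above the deck. Its axes turn with the cover and equal the unit's when shut.
- pointer (a joint): Angle of the pointer arm in rad, about the same hinge axis and from the same zero (level) as the cover's opening angle: equal angles mean in line. Set between 0.45 and 0.8 at the start; held by friction.
- pointer_tip (a point): Free end of the pointer: black strip 200 long, 8 thick, 14 mm high, beside the cover on the unit's left, 106 mm from its middle, turning on a black boss at the hinge; the end is 218 mm from the hinge axis, level with the cover's front edge when in line. Its x axis lies along the strip, towards the hinge.
- nozzle_cap (a joint): How far the nozzle cap is pressed, in m: 0 up, 0.008 fully down (stop). Spring: about 2.5 N to start, 7 N fully down; it springs back by itself. Pressed counts beyond 0.006.
- nozzle_top (a point): Centre of the flat top of the nozzle cap, 160 mm above the deck when up. White round cap 30 mm in diameter, 24 mm high, with a thin spout towards the unit (14 mm below the top, 30 mm from the axis), on a fixed bare aluminium canister 62 mm in diameter clamped to the deck to the right of the unit. Moves straight down when pressed.
- jar: Loose closed green glass jar, 72 mm in diameter, 90 mm high, origin at the centre of its underside. Bystander.
- label_roll: Loose roll of paper labels standing on its end, 100 mm in diameter, 50 mm high, 40 mm bore, origin at the centre of its underside. Bystander.
- capped_can: Loose aluminium can without nozzle, 60 mm in diameter, 120 mm high, origin at the centre of its underside. Bystander.

How it is judged:
By the outcome, as a careful person would: the job done as asked, in the order asked, and still so for the second after the job is handed in, while the arm keeps its last pose, push and grip.
It also fails if it takes over 45 s, if anything falls off the work surface, if the arm or the gripper's body presses on something with over 40 N, if the wrist force passes 120 N, or if a joint passes its speed limit or range.

## Robot

A 6-joint arm with a two-finger parallel gripper is mounted at the origin on the work surface. World frame = base frame: x ahead of the robot, y to its left, z up, the work surface at z = 0. Lengths are in m, angles in degrees, forces in N, time in s.
With the tool pointing down it reaches from about 0.35 to 0.725 m from the base axis. Payload 6 kg.
Tool frame: the origin (TCP) lies between the finger pads, 19 mm behind the fingertips; this is the grasp point; z points along the fingers, y is the line along which they close (so a half turn about z gives the same grasp; the last joint's range is limited). The gripper opens to 85 mm and grips with 20 to 120 N. Pads are 22 mm wide; open, the fingers measure 114 mm over their backs; the gripper's body (76 mm by 85 mm) begins 54 mm behind the grasp point. The pads swing forward as they close: fully open they stand 13 mm farther back than shut.
Start: joints at [-54.677, 2.303, 4.859, 0, -92.561, -19.12], TCP at [0.167, -0.576, 0.25] pointing down, gripper open.
Joint ranges: [-146.85, 146.85], [-73.84, 115.35], [-62.03, 85.46], [-188.31, 113.3], [-161.28, -10.13], [-171.36, 171.36]. Speed limits (degrees/s): [147.25, 147.25, 172.46, 180, 180, 180].

## Interface

Orientations are given as [roll, pitch, yaw] about the fixed x, y, z axes, in that order (R = Rz(yaw) Ry(pitch) Rx(roll)).
In Python, from cell import manip, camrig, readout, ticket gives the robot as it stands (manip), with the cameras (camrig), the readings (readout) and the job (ticket).
- The arm moves only by the shell command python3 drive.py 'ROWS' [FORCE]. ROWS is a JSON list of rows, 1 to 20 of them, each of 7 numbers: dx, dy, dz in m, then a rotation vector rx, ry, rz in degrees, then the finger opening in m; each row is the pose to reach, as a shift and turn from the pose commanded when the command began, along the tool's axes at that moment; what a row does not reach only later rows make up. A row lasts 1/10 s, in which the tool goes at most 0.05 m and 8.59 degrees, less where a joint would pass 70% of its speed; a pose out of reach is approached as far as the arm can. The fingers move at their own pace and stop on an object; FORCE is the grip in N (left out, the last holds). Time passes only in rows, so rows that do not move let the fingers close. It prints the time, the measured TCP pose, the force, the opening and the grip force at its end.
- readout.state(): the state, without advancing time (a new reading comes with each control period).
- camrig.camera(name): name is "scene" or "top" or "wrist"; returns a dict with "pixels" (384x512x3 uint8, red, green, blue), "fx", "fy", "cx", "cy" (pixels), "distortion" ([k1, k2, p1, p2, k3] as OpenCV has them; the pictures are not rectified), "position" and "rotation" of the camera in the world. Camera axes: x right, y up, looking along -z (the intrinsics and any distortion apply to the point x, -y, -z); pixel columns grow to the right and rows downward; lengths in m; the calibration is good to about 2 mm. A picture is of the moment at which its call begins. There is no depth.
- ticket.close_job(): hands the job in; it is judged then, once.
The state is a dict: "clock": time; "joints": joint angles; "dq": joint speeds; "effort": joint torques, N m; "position": TCP position; "ee_rot": TCP orientation; "ft_force": force on the tool from outside, world axes, zero at the start; "moment": the same for the moment, N m; "grip_width": finger opening in m; "finger_force": force on a finger pad.
Only numpy, scipy, OpenCV 4.12 (cv2) and the standard library are available. Lean on these libraries where they do the work, as an engineer would, in place of code of your own. Each camera call takes 0.05 s, during which the arm holds its last target. There are 200 camera calls.

## Working session

There is one attempt and no reset: what is moved stays moved. The work goes in short steps, Python scripts to look and compute and a shell command to move; the robot and the scene stay as the last step left them, time stands still between calls to the robot, and variables do not carry over. Pictures are saved under pics/ and viewed, at most 10 in all, crops included, and the job is handed in when it is done.

```bash
ls; mkdir -p pics
cat > h.py <<'E'
import numpy as np, cv2
from cell import manip, camrig, readout, ticket
def cam(n):
    c=camrig.camera(n); cv2.imwrite  # keep
    return c
def K(c): return np.array([[c["fx"],0,c["cx"]],[0,c["fy"],c["cy"]],[0,0,1.]])
def ray(c,uv):
    p=cv2.undistortPoints(np.array([[uv]],float),K(c),np.array(c["distortion"],float))[0,0]
    return np.array(c["position"]),np.array(c["rotation"])@np.array([p[0],-p[1],-1.])
def onz(c,uv,z):
    o,d=ray(c,uv); return o+d*(z-o[2])/d[2]
def proj(c,P):
    q=(np.atleast_2d(P)-np.array(c["position"]))@np.array(c["rotation"])
    q=q*[1,-1,-1]
    return cv2.projectPoints(q.reshape(-1,1,3),np.zeros(3),np.zeros(3),K(c),np.array(c["distortion"],float))[0][:,0]
def two(c1,u1,c2,u2):
    o1,d1=ray(c1,u1);o2,d2=ray(c2,u2)
    s=np.linalg.lstsq(np.c_[d1,-d2],o2-o1,rcond=None)[0]
    a,b=o1+s[0]*d1,o2+s[1]*d2
    return (a+b)/2,np.linalg.norm(a-b)
E
python3 - <<'E'
from h import *
import pickle
for n in("scene","top"):
    c=camrig.camera(n); pickle.dump(c,open(n+".pkl","wb"))
    cv2.imwrite(f"pics/{n}.png",cv2.resize(c["pixels"][:,:,::-1],(800,600),interpolation=cv2.INTER_CUBIC)); print(n,c["position"],c["rotation"])
print(readout.state())
E
```

```text
cell.py
drive.py
pics
scene [1.15600971 0.71900157 1.08834796] [ 45.20682176   0.74094882 139.0728544 ]
top [ 0.3169269 -0.028762   1.361684 ] [ 10.23006522  -0.68646768 -88.57002891]
{'clock': 0.1, 'joints': array([-5.46772672e+01,  2.33560657e+00,  4.80938935e+00, -2.27149533e-02,
       -9.25596739e+01, -1.91214966e+01]), 'dq': array([-0.02997542, -0.07754495,  0.20351747,  0.11367223, -0.01859405,
       -0.01226099]), 'effort': array([-6.91698529e-03, -3.69343293e+01,  3.48279512e+01,  6.95183605e+00,
       -4.55130226e-03,  7.84065634e-06]), 'position': array([ 0.16743238, -0.57590836,  0.24909001]), 'ee_rot': array([ 1.79911414e+02, -6.69379650e-03, -1.63797761e+02]), 'ft_force': array([-0.11138786, -0.7205359 ,  0.35774766]), 'moment': array([ 0.02659903, -0.00166832, -0.00753035]), 'finger_force': 0.0, 'grip_width': 0.08532108366905587}
```

View pics/scene.png

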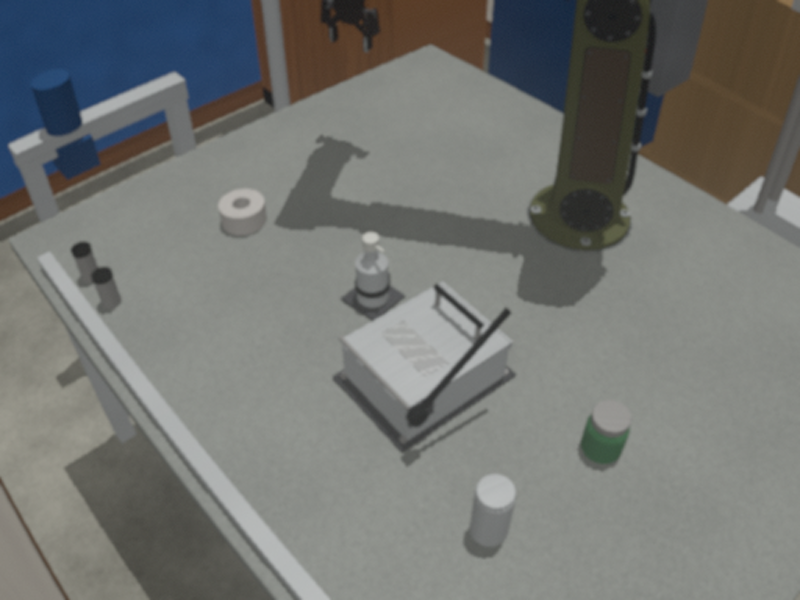

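View pics/top.png

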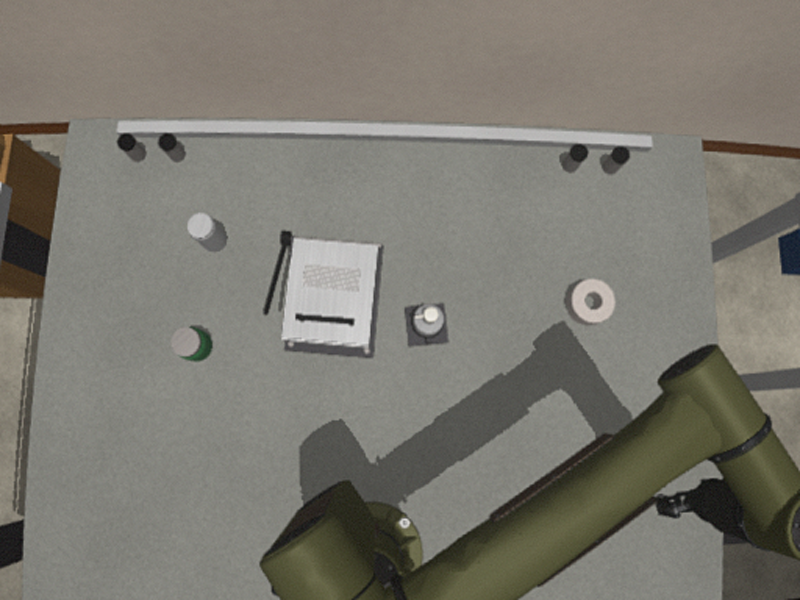

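The scene view shows the cap at about (371,238), the bar from (437,288) to (480,326), and the pointer from its boss at (420,410) to its tip at (507,312). The top view shows the cap at (431,314), the bar from (297,317) to (353,321), and the pointer from (287,236) to (266,312). Both pictures are 800x600.

```bash
sed -i 's/np.array(c\["rotation"\])/rot(c)/g; 2a from scipy.spatial.transform import Rotation as Ro\ndef rot(c): return Ro.from_euler("xyz",c["rotation"],degrees=True).as_matrix()' h.py
python3 - <<'E'
from h import *
import pickle
C={n:pickle.load(open(n+".pkl","rb")) for n in("scene","top")}
for n,box in(("top",(165,200,185,235)),("scene",(265,325,180,225)),("top",(160,195,140,205)),("scene",(255,335,190,275))):
    c=C[n];g=c["pixels"].max(2); x0,x1,y0,y1=box
    m=np.zeros_like(g);t=62
    m[y0:y1,x0:x1]=(g[y0:y1,x0:x1]<t)
    k,l,s,ce=cv2.connectedComponentsWithStats(m)
    for i in range(1,k):
        if s[i,4]>15:
            p=np.argwhere(l==i)[:,::-1]
            print(n,s[i],np.round(cv2.boxPoints(cv2.minAreaRect(p.astype(np.float32))),1).tolist())
for n,box in(("top",(260,295,190,222)),("scene",(225,250,145,170))):
    c=C[n];x0,x1,y0,y1=box
    print(n);print(c["pixels"][y0:y1:1,x0:x1:1].mean(2).astype(int)[::2,::2])
im=np.hstack([cv2.resize(C["top"]["pixels"][140:240,155:255],(400,400),interpolation=2),cv2.resize(C["scene"]["pixels"][175:275,235:335],(400,400),interpolation=2)])
cv2.imwrite("pics/crop1.png",im[:,:,::-1])
E
```

```text
top [169 185   7  16  45] [[168.1999969482422, 199.8000030517578], [172.60000610351562, 184.3000030517578], [175.10000610351562, 185.0], [170.6999969482422, 200.5]]
top [190 201  10   4  27] [[189.6999969482422, 203.6999969482422], [190.0, 201.0], [199.1999969482422, 202.0], [198.89999389648438, 204.8000030517578]]
scene [279 184  29  25  37] [[278.79998779296875, 184.1999969482422], [279.6000061035156, 183.3000030517578], [307.3999938964844, 207.60000610351562], [306.6000061035156, 208.5]]
scene [302 199  23  26  72] [[301.20001220703125, 223.3000030517578], [323.29998779296875, 198.39999389648438], [325.0, 199.89999389648438], [302.8999938964844, 224.8000030517578]]
top [169 148  18  53 175] [[168.39999389648438, 199.89999389648438], [180.1999969482422, 146.89999389648438], [186.89999389648438, 148.39999389648438], [175.0, 201.39999389648438]]
scene [286 190  22  19  27] [[285.8999938964844, 190.10000610351562], [286.70001220703125, 189.1999969482422], [307.29998779296875, 207.60000610351562], [306.6000061035156, 208.5]]
scene [261 199  65  73 290] [[258.5, 266.70001220703125], [32
[... 1333 characters left out ...]
91  91  91  91  90  92  91  90  90  92]
 [127 120 106  92  92 101 107  97  91  91  91  92  91]
 [133 133 128 114 140 172 178 171 137  95  93  91  91]
 [134 133 132 146 185 193 193 193 178 133 114 106 104]
 [133 134 135 144 181 193 193 191 173 141 137 137 136]
 [134 136 136 131 143 165 170 158 135 135 137 140 140]
 [138 137 137 132 124 131 133 135 156 150 139 139 138]
 [137 136 137 135 127 129 130 131 147 170 156 140 138]
 [137 137 136 139 127 123 123 120 127 148 147 139 140]
 [138 138 144 146 123 116 118 116 123 155 154 143 139]
 [137 142 151 141 116 117 119 118 129 159 161 153 140]
 [137 147 152 126 119 122 124 127 152 164 163 158 143]
 [137 147 155 138 123 125 130 133 146 164 164 156 142]]
```

View pics/crop1.png

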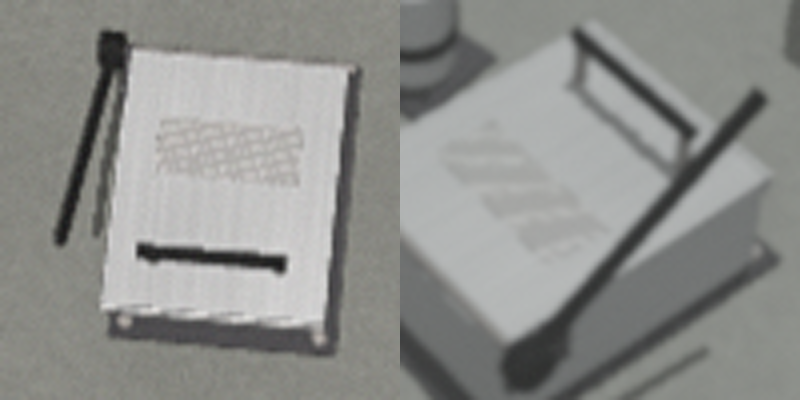

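The crop shows, in original top-view pixels, the bar from (189.5,202.5) to (226.3,205.8) and the pointer tip at (169.8,200.6). Cover corners are near (187.6,151.7), (243.5,156.8), (180.8,216.3) and (236,221.5). In the scene view the bar runs from (278.6,183) to (308,208.2) and the tip is at (325.3,198.3).

Run:
```python
from h import *
import pickle
from scipy.optimize import least_squares
T,S=[pickle.load(open(n+".pkl","rb")) for n in("top","scene")]
a,b=[onz(T,u,.14) for u in((189.5,202.5),(226.3,205.8))]
print("bar top",a,b,np.linalg.norm(a-b))
for u,v in(((189.5,202.5),(308,208.2)),((226.3,205.8),(278.6,183)),((169.8,200.6),(325.3,198.3))): print(two(T,u,S,v))
cor=np.array([onz(T,u,.1) for u in((187.6,151.7),(243.5,156.8),(180.8,216.3),(236,221.5))]);print(cor)
d=cor[1]-cor[0]+cor[3]-cor[2]; print("yaw from corners",np.degrees(np.arctan2(d[0],-d[1])), [np.degrees(np.arctan2(*(e:=(cor[i]-cor[i+2]))[1::-1])) for i in(0,1)])
for p,q in((a,b),): print("yaw bar",np.degrees(np.arctan2((b-a)[0],-(b-a)[1])))
for c,box,th in((T,(264,292,190,210),195),(S,(228,248,147,157),165)):
    x0,x1,y0,y1=box;m=c["pixels"][y0:y1,x0:x1].mean(2)>th
    p=np.argwhere(m)[:,::-1]+[x0,y0];print(p.mean(0),p.min(0),p.max(0)); ctr=p.mean(0)
    print(onz(c,ctr,.16))
```

```text
bar top [0.4919255  0.16315148 0.14      ] [0.48463269 0.04597163 0.14      ] 0.11740656006478715
(array([0.49239263, 0.16316946, 0.1382785 ]), np.float64(0.0006702441154188321))
(array([0.48539747, 0.04569177, 0.13739379]), np.float64(0.0011963517981113737))
(array([0.4868733 , 0.21097005, 0.20950388]), np.float64(0.0026013694773402564))
[[ 0.66954222  0.18540342  0.1       ]
 [ 0.65670381 -0.00282573  0.1       ]
 [ 0.45145732  0.19557555  0.1       ]
 [ 0.43962742  0.01511538  0.1       ]]
yaw from corners -3.8278479644336882 [np.float64(-2.6705104189954176), np.float64(-4.724691259636538)]
yaw bar -3.561269372293655
[274.70967742 201.        ] [266 197] [279 205]
[ 0.5010147  -0.10554469  0.16      ]
[236.66037736 151.86792453] [232 149] [241 155]
[ 0.5049407  -0.10757331  0.16      ]
```

```bash
cat >> h.py <<'E'
def to(p,yaw=None):
    s=readout.state(); R=Ro.from_euler("xyz",s["ee_rot"],degrees=True)
    d=R.inv().apply(np.array(p)-s["position"])
    r=(R.inv()*Ro.from_euler("xyz",[180,0,yaw],degrees=True)).as_rotvec(degrees=True) if yaw is not None else 0
    print(np.round(d,4),np.round(r,2),"F",s["ft_force"].round(1),"pos",s["position"].round(4),s["ee_rot"].round(2))
E
python3 -c "
from h import *
to([.502,-.106,.25],-93.6)"
```

```text
[-4.524e-01  3.579e-01 -4.000e-04] [ 8.00e-02  5.00e-02 -7.02e+01] F [-0.1 -0.7  0.4] pos [ 0.1674 -0.5759  0.2491] [ 1.7991e+02 -1.0000e-02 -1.6380e+02]
```

```bash
python3 drive.py '[[-0.03,0.024,0,0,0,-5,0],[-0.06,0.048,0,0,0,-10,0],[-0.09,0.072,0,0,0,-15,0],[-0.12,0.095,0,0,0,-20,0],[-0.15,0.119,0,0,0,-25,0],[-0.18,0.143,0,0,0,-30,0],[-0.21,0.167,0,0,0,-35,0],[-0.24,0.19,0,0,0,-40,0],[-0.27,0.214,0,0,0,-45,0],[-0.3,0.238,0,0,0,-50,0],[-0.33,0.262,0,0,0,-55,0],[-0.36,0.285,0,0,0,-60,0],[-0.39,0.309,0,0,0,-63,0],[-0.41,0.325,0,0,0,-66,0],[-0.43,0.341,0,0,0,-69,0],[-0.445,0.352,0,0,0,-70.2,0],[-0.4524,0.3579,0,0,0,-70.2,0],[-0.4524,0.3579,0,0,0,-70.2,0],[-0.4524,0.3579,0,0,0,-70.2,0]]' 60
python3 - <<'E'
from h import *
import pickle
to([.502,-.106,.185],-93.6)
c=camrig.camera("wrist");pickle.dump(c,open("w1.pkl","wb"))
print(proj(c,[[.502,-.106,.16],[.4885,.1045,.14],[.502,-.106,.231]]).round(1).tolist())
cv2.imwrite("pics/w1.png",c["pixels"][:,:,::-1])
E
```

```text
clock: 2.0
position: [0.5017, -0.1067, 0.25]
ee_rot: [180.0, -0.0, -93.7]
ft_force: [0.3, -0.5, -0.5]
grip_width: -0.0
finger_force: 0.0
[-0.0008 -0.0002  0.065 ] [ 0.02 -0.01 -0.05] F [ 0.3 -0.5 -0.5] pos [ 0.5017 -0.1067  0.25  ] [ 1.7998e+02 -1.0000e-02 -9.3650e+01]
[[254.5, 207.5], [284.1, 417.5], [254.8, 260.5]]
```

View pics/w1.png

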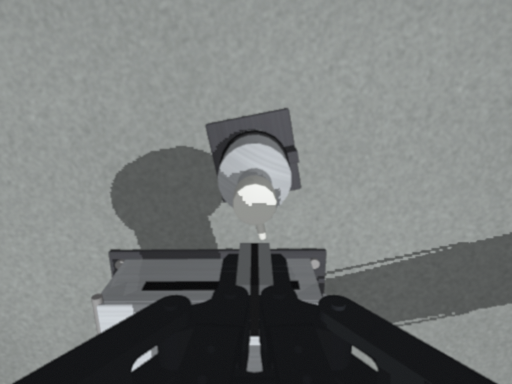

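The wrist view shows the cap centred at about (256,206). I predicted (254.5,207.5), so the position is good to about 1 mm and I can press.

```bash
python3 drive.py '[[-0.0005,0,0.02,0,0,0,0],[-0.0005,0,0.04,0,0,0,0],[-0.0005,0,0.055,0,0,0,0],[-0.0005,0,0.065,0,0,0,0],[-0.0005,0,0.07,0,0,0,0],[-0.0005,0,0.073,0,0,0,0],[-0.0005,0,0.075,0,0,0,0],[-0.0005,0,0.076,0,0,0,0],[-0.0005,0,0.077,0,0,0,0],[-0.0005,0,0.077,0,0,0,0]]'
```

```text
clock: 3.05
position: [0.5022, -0.106, 0.1737]
ee_rot: [-180.0, -0.0, -93.6]
ft_force: [-3.1, -0.8, 5.8]
grip_width: 0.0001
finger_force: 2.6
```

```bash
python3 drive.py '[[0,0,0.001,0,0,0,0],[0,0,0.002,0,0,0,0],[0,0,0.003,0,0,0,0],[0,0,0.004,0,0,0,0],[0,0,0.004,0,0,0,0],[0,0,0.004,0,0,0,0]]'
```

```text
clock: 3.65
position: [0.5022, -0.1061, 0.1708]
ee_rot: [-179.9, -0.0, -93.6]
ft_force: [-4.8, -0.2, 9.8]
grip_width: 0.0
finger_force: 4.9
```

```bash
python3 drive.py '[[0,0,0.001,0,0,0,0],[0,0,0.0015,0,0,0,0],[0,0,0.0015,0,0,0,0],[0,0,0.0015,0,0,0,0]]'; python3 drive.py '[[0,0,-0.005,0,0,0,0],[0,0,-0.012,0,0,0,0],[0,0,-0.03,0,0,0,0],[0,0,-0.05,0,0,0,0],[0,0,-0.075,0,0,0,0],[0,0,-0.085,0,0,0,0.03],[0,0,-0.085,0,0,0,0.06]]'
python3 - <<'E'
from h import *
import pickle
to([.4885,.1045,.25],-93.6)
c=camrig.camera("wrist");p=c["pixels"];cv2.imwrite("pics/w2.png",p[:,:,::-1])
E
```

```text
clock: 4.05
position: [0.5023, -0.1061, 0.1707]
ee_rot: [-179.8, -0.0, -93.6]
ft_force: [-8.9, 2.1, 16.1]
grip_width: 0.0003
finger_force: 7.9
clock: 4.75
position: [0.5028, -0.1054, 0.2534]
ee_rot: [-179.9, 0.1, -93.6]
ft_force: [-0.4, 0.5, 0.2]
grip_width: 0.0282
finger_force: 0.0
[-0.2086  0.0274  0.0036] [-0.14  0.06  0.02] F [-0.4  0.5  0.2] pos [ 0.5028 -0.1054  0.2534] [-1.7986e+02  6.0000e-02 -9.3580e+01]
```

View pics/w2.png

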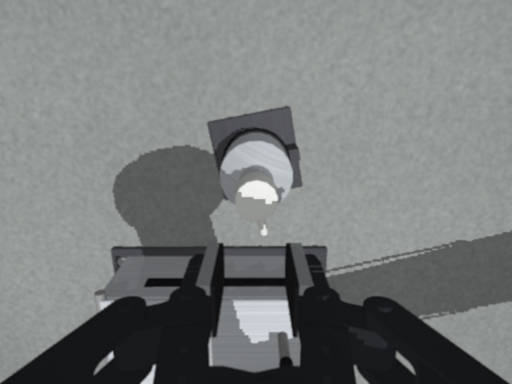

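The cap is back up at (257,206), and it reached its stop: force rose with no further travel. Next I move over the bar.

```bash
python3 drive.py '[[-0.04,0.005,0,0,0,0,0.06],[-0.08,0.01,0,0,0,0,0.06],[-0.12,0.016,0,0,0,0,0.06],[-0.16,0.021,0,0,0,0,0.06],[-0.19,0.025,0.002,0,0,0,0.06],[-0.2086,0.0274,0.0036,0,0,0,0.06],[-0.2086,0.0274,0.0036,0,0,0,0.06],[-0.2086,0.0274,0.0036,0,0,0,0.06]]'
python3 - <<'E'
from h import *
import pickle
to([.4885,.1045,.142],-93.6)
c=camrig.camera("wrist");p=c["pixels"];cv2.imwrite("pics/w3.png",p[:,:,::-1]);pickle.dump(c,open("w3.pkl","wb"))
print(proj(c,[[.4885,.1045,.14],[.4922,.1644,.14],[.4847,.0446,.14]]).round(1).tolist())
E
```

```text
clock: 5.6
position: [0.4874, 0.1043, 0.2475]
ee_rot: [179.9, -0.1, -93.5]
ft_force: [0.2, -0.7, 0.5]
grip_width: 0.0602
finger_force: 0.0
[-0.0004 -0.0013  0.1055] [ 0.11 -0.05  0.06] F [ 0.2 -0.7  0.5] pos [0.4874 0.1043 0.2475] [ 1.7989e+02 -5.0000e-02 -9.3540e+01]
[[253.1, 198.5], [253.1, 272.8], [253.2, 112.1]]
```

View pics/w3.png

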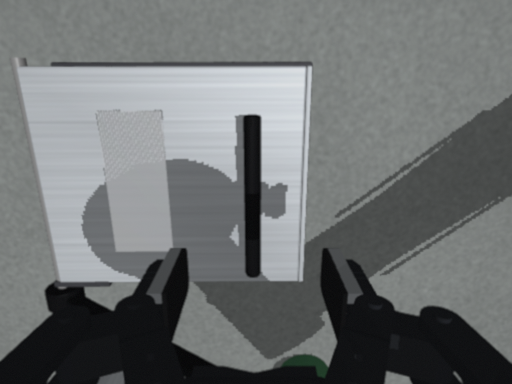

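The bar appears at x≈252 from y 115 to 277, within about 1 mm of the prediction, and it is parallel to the pads. I descend and grip.

```bash
python3 -c "
import pickle;print(pickle.load(open('w3.pkl','rb'))['position'])"; python3 drive.py '[[0,-0.001,0.02,0,0,0,0.06],[0,-0.001,0.045,0,0,0,0.06],[0,-0.001,0.07,0,0,0,0.06],[0,-0.001,0.09,0,0,0,0.06],[0,-0.001,0.1,0,0,0,0.06],[0,-0.001,0.1055,0,0,0,0.06],[0,-0.001,0.1055,0,0,0,0.06],[0,-0.001,0.1055,0,0,0,0.06]]'
```

```text
[0.48341744 0.026115   0.37094214]
clock: 6.45
position: [0.4893, 0.1041, 0.1445]
ee_rot: [-179.9, 0.0, -93.6]
ft_force: [-0.2, -0.3, 0.8]
grip_width: 0.0601
finger_force: 0.0
```

```bash
python3 drive.py '[[0,0,0.002,0,0,0,0.03],[0,0,0.003,0,0,0,0],[0,0,0.003,0,0,0,0],[0,0,0.003,0,0,0,0],[0,0,0.003,0,0,0,0],[0,0,0.003,0,0,0,0],[0,0,0.003,0,0,0,0]]' 100
python3 -c "
from h import *
to([.4885,.1045,.142],-93.6)"
```

```text
clock: 7.15
position: [0.4887, 0.1042, 0.1407]
ee_rot: [180.0, 0.0, -93.6]
ft_force: [-2.4, 0.2, 2.7]
grip_width: 0.0088
finger_force: 97.7
[-0.0003  0.0002 -0.0013] [0.   0.01 0.01] F [-2.4  0.2  2.7] pos [0.4887 0.1042 0.1407] [ 1.800e+02  1.000e-02 -9.359e+01]
```

```bash
python3 drive.py '[[0,-0.0015,-0.006,0,0,0,0],[0,-0.0036,-0.0121,0,0,0,0],[0,-0.0057,-0.018,0,0,0,0],[0,-0.0081,-0.0239,0,0,0,0],[0,-0.0106,-0.0297,0,0,0,0],[0,-0.0134,-0.0354,0,0,0,0],[0,-0.0134,-0.0354,0,0,0,0],[0,-0.0134,-0.0354,0,0,0,0]]' 100
```

```text
clock: 7.95
position: [0.5017, 0.1034, 0.1765]
ee_rot: [179.9, 0.0, -93.6]
ft_force: [-6.0, 2.1, -3.9]
grip_width: 0.0088
finger_force: 97.8
```

```bash
python3 drive.py '[[0,-0.003,-0.0056,0,0,0,0],[0,-0.0061,-0.0111,0,0,0,0],[0,-0.0095,-0.0164,0,0,0,0],[0,-0.0129,-0.0217,0,0,0,0],[0,-0.0167,-0.0268,0,0,0,0],[0,-0.0205,-0.0318,0,0,0,0],[0,-0.0246,-0.0366,0,0,0,0],[0,-0.0287,-0.0414,0,0,0,0],[0,-0.0332,-0.0459,0,0,0,0],[0,-0.0376,-0.0504,0,0,0,0],[0,-0.0376,-0.0504,0,0,0,0],[0,-0.0376,-0.0504,0,0,0,0]]' 100
python3 - <<'E'
from h import *
import pickle
to([.4885,.1045,.142],-93.6)
c=camrig.camera("scene");pickle.dump(c,open("s2.pkl","wb"));p=c["pixels"]
cv2.imwrite("pics/s2.png",cv2.resize(p[150:290,210:360],(750,700)[:2] if 0 else (640,597),interpolation=2)[:,:,::-1])
E
```

```text
clock: 9.15
position: [0.5383, 0.1012, 0.2283]
ee_rot: [179.9, 0.0, -93.5]
ft_force: [-14.7, 4.9, 3.4]
grip_width: 0.0089
finger_force: 98.6
[-0.0002  0.0497  0.0864] [0.13 0.02 0.06] F [-14.7   4.9   3.4] pos [0.5383 0.1012 0.2283] [ 1.7987e+02  2.0000e-02 -9.3540e+01]
```

View pics/s2.png

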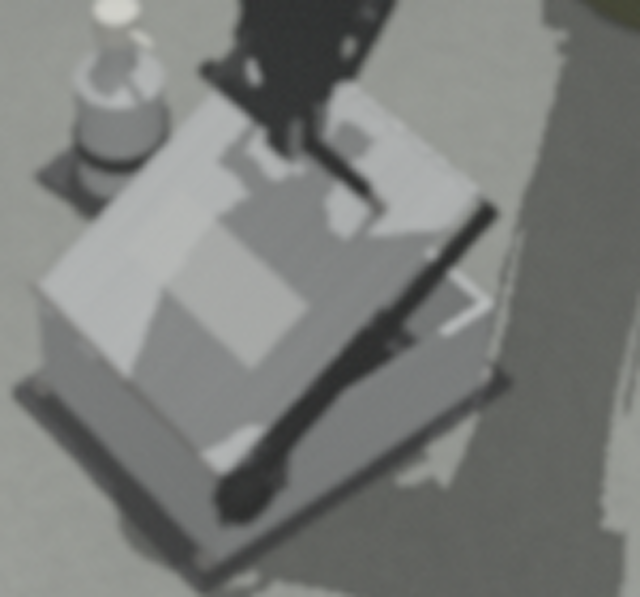

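The scene view shows the cover raised and close to in line with the pointer, whose tip is at crop pixel (488,208). The front edge runs from (345,82) to (482,192) in the crop. I'll measure edges in enlarged crops.

Run:
```python
from h import *
import pickle
c=pickle.load(open("s2.pkl","rb"));t=camrig.camera("top");pickle.dump(t,open("t2.pkl","wb"))
a=cv2.resize(c["pixels"][165:215,285:335],(400,400),interpolation=2);b=cv2.resize(t["pixels"][145:225,160:240],(400,400),interpolation=2)
cv2.imwrite("pics/c2.png",np.clip(np.hstack([a,b])[:,:,::-1]*1.3,0,255).astype(np.uint8))
```

```text
(no output)
```

View pics/c2.png

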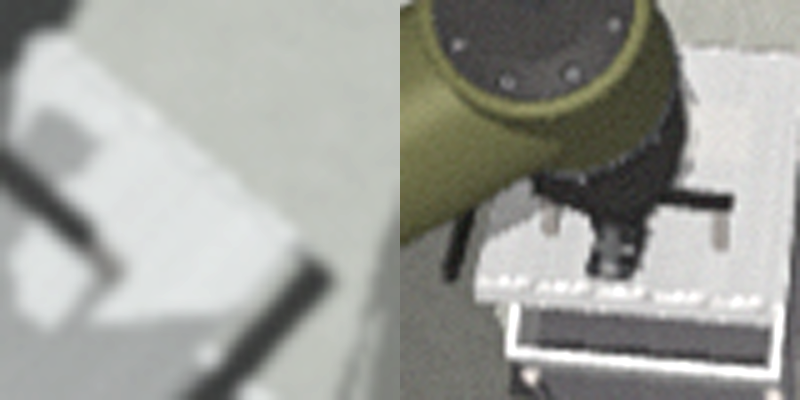

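Run:
```python
from h import *
import pickle
from scipy.optimize import brentq
S,T=[pickle.load(open(n,"rb")) for n in("s2.pkl","t2.pkl")]
bar=np.array([.4885,.1042,.14]); yaw=np.radians(-3.6)
ux=np.array([np.cos(yaw),np.sin(yaw),0]);uy=np.array([-ux[1],ux[0],0]);uz=np.array([0,0,1.])
H=bar+.175*ux-.046*uz; M=np.array([ux,uy,uz])
s8=lambda X,Y:((X+.5)/8-.5+285,(Y+.5)/8-.5+165); t5=lambda X,Y:((X-400+.5)/5-.5+160,(Y+.5)/5-.5+145)
def plane(c,u,y,off=0):
    o,d=ray(c,u);o=M@(o-H);d=M@d;p=o+d*(y-o[1])/d[1]; return np.degrees(np.arctan2(p[2],-p[0])-off),np.hypot(p[0],p[2])
def cyl(c,u,R,h):
    o,d=ray(c,u);o=M@(o-H);d=M@d
    A=d[0]**2+d[2]**2;B=2*(o[0]*d[0]+o[2]*d[2]);C=o[0]**2+o[2]**2-R*R
    for t in np.roots([A,B,C]):
        p=o+np.real(t)*d; print("  cyl",np.round(p,4),np.degrees(np.arctan2(p[2],-p[0])-np.arctan2(h,.22)).round(2),"imag",np.imag(t))
print("pointer scene",plane(S,s8(320,264),.106),plane(T,t5(452,281),.106))
print("front edge scene");[cyl(S,s8(*q),np.hypot(.22,.006),.006) for q in((80,55),(190,147),(303,240))]
print("corner scene",plane(S,s8(303,240),.092,np.arctan2(.006,.22)))
print("top: bottom edge");[cyl(T,t5(*q),.22,0) for q in((475,300),(770,314))]
for th in(30,32,34):
    a=np.radians(th);P=lambda r,y,h:H-ux*(r*np.cos(a)+h*np.sin(a))*1+uy*y+uz*(r*np.sin(a)+h*np.cos(a))+2*ux*h*np.sin(a)
    q=proj(S,[P(.22,.092,.006),P(.22,-.092,.006),P(.218,.102,.007),P(.218,.11,-.007)]);print(th,np.round((q-[285,165]+.5)*8-.5).tolist())
    q=proj(T,[P(.22,.092,.006),P(.22,.092,0),P(.22,-.092,.006),P(.218,.106,0)]);print(th,np.round((q-[160,145]+.5)*5-.5+[400,0]).tolist())
```

```text
pointer scene (np.float64(34.03923188451685), np.float64(0.2157902298317528)) (np.float64(32.68178113092812), np.float64(0.22005496163647575))
front edge scene
  cyl [-0.1947 -0.0216  0.1025] 26.21 imag 0.0
  cyl [-0.1578  0.0169  0.1534] 42.61 imag 0.0
  cyl [-0.1952  0.0311  0.1017] 25.95 imag 0.0
  cyl [-0.1572  0.0678  0.154 ] 42.86 imag 0.0
  cyl [-0.1943  0.0843  0.1033] 26.43 imag 0.0
  cyl [-0.1584  0.116   0.1528] 42.41 imag 0.0
corner scene (np.float64(30.304110741151526), np.float64(0.21850791645037723))
top: bottom edge
  cyl [-0.1621  0.1453 -0.1487] -42.52 imag 0.0
  cyl [-0.1936  0.0937  0.1046] 28.38 imag 0.0
  cyl [-0.1513 -0.0714 -0.1597] -46.54 imag 0.0
  cyl [-0.1873 -0.0853  0.1154] 31.65 imag 0.0
30 [[308.0, 238.0], [-74.0, -79.0], [325.0, 260.0], [355.0, 292.0]]
30 [[476.0, 288.0], [477.0, 294.0], [781.0, 315.0], [454.0, 289.0]]
32 [[300.0, 229.0], [-83.0, -88.0], [317.0, 251.0], [349.0, 282.0]]
32 [[475.0, 279.0], [475.0, 286.0], [781.0, 307.0], [453.0, 281.0]]
34 [[291.0, 221.0], [-93.0, -97.0], [308.0, 244.0], [342.0, 274.0]]
34 [[473.0, 271.0], [474.0, 277.0], [782.0, 298.0], [452.0, 273.0]]
```

Run:
```python
from h import *
import pickle
T,T1=[pickle.load(open(n,"rb")) for n in("t2.pkl","top.pkl")]
g=T["pixels"].mean(2).astype(int);print("t2 cols 165-183 rows 194-210");print(g[194:211,165:184])
print("right cols 226-242 rows 198-214");print(g[198:215,226:243])
g=T1["pixels"].mean(2).astype(int);print("t1 tip");print(g[190:205,165:177])
S=pickle.load(open("s2.pkl","rb"));g=S["pixels"].mean(2).astype(int);print("scene c316-330 r188-206");print(g[188:206,314:331])
```

```text
t2 cols 165-183 rows 194-210
[[ 87  86  88  87  70  33  25  24  63  81  88 121 161 167 166 168 169 168
  165]
 [ 83  85  86  90  54  30  21  25  75  82  87 146 164 164 162 167 164 164
  165]
 [ 84  89  85  81  48  25  26  34  79  85  91 161 164 165 163 167 167 167
  161]
 [ 87  85  84  65  39  21  24  48  82  84 107 159 165 165 165 161 167 163
  164]
 [ 83  88  85  57  32  27  34  72  86  84 129 160 165 164 166 166 166 163
  161]
 [ 86  83  86  64  40  28  39  79  84  81 143 163 161 162 164 165 167 161
  163]
 [ 83  86  86  67  40  25  50  79  85  92 153 179 171 164 168 190 185 161
  181]
 [ 85  88  85  75  59  57  76  85  86 101 163 185 184 177 181 198 192 178
  193]
 [ 84  88  88  87  85  80  82  88  81  99 159 169 170 168 169 175 171 174
  175]
 [ 82  86  87  86  89  84  83  83  80  94 147 156 161 155 157 156 157 158
  158]
 [ 84  81  82  85  89  89  86  85  80  88 146 153 158 159 153 158 156 157
  155]
 [ 83  87  87  89  86  86  87  85  83  85 111 115 121 119 130 145 150 170
  165]
 [ 86  85  89  89  87  90  86  87  85  80  82  86  84  84 124 139 142 199
  196]
 [ 90  87  87  86 
[... 2922 characters left out ...]
174 173 173 168 156 141 126 124 133 142 146 149 149 150 148]
 [175 175 174 173 170 162 151 135 110  95 104 122 138 149 150 151 149]
 [174 173 173 170 163 154 142 125  95  70  71  93 121 142 150 150 147]
 [174 173 171 164 155 145 127 103  73  53  51  66 102 134 147 150 143]
 [173 171 165 156 146 133 108  76  54  47  47  63  98 129 145 147 141]
 [172 167 158 149 136 114  83  58  48  47  55  81 114 137 148 147 139]
 [165 158 149 138 118  89  62  48  48  54  75 108 133 147 149 147 134]
 [149 144 136 120  91  64  51  47  55  75 107 131 145 150 151 144 126]
 [137 131 117  92  68  51  49  55  76 106 130 144 149 151 150 141 124]
 [129 114  91  67  52  49  52  72 106 131 145 149 151 150 149 142 127]]
```

```bash
cat > m.py <<'E'
from h import *
bar=np.array([.4885,.1042,.14]); yaw=np.radians(-3.6)
ux=np.array([np.cos(yaw),np.sin(yaw),0]);uy=np.array([-ux[1],ux[0],0]);uz=np.array([0,0,1.])
H=bar+.175*ux-.046*uz; M=np.array([ux,uy,uz])
def cyl(c,u,r,h):
    o,d=ray(c,u);o=M@(o-H);d=M@d;R=np.hypot(r,h)
    A=d[0]**2+d[2]**2;B=2*(o[0]*d[0]+o[2]*d[2]);C=o[0]**2+o[2]**2-R*R
    t=min(np.roots([A,B,C]).real);p=o+t*d
    return np.degrees(np.arctan2(p[2],-p[0])-np.arctan2(h,r)).round(2),p.round(4)
E
python3 - <<'E'
from m import *
import pickle
T,T1=[pickle.load(open(n,"rb")) for n in("t2.pkl","top.pkl")]
print("tip t2",cyl(T,(169.5,200.97),.218,-.007),"t1",cyl(T1,(169.5,201.0),.218,-.007))
print("cover left bottom",cyl(T,(176.5,205.0),.22,0))
print("cover right bottom",cyl(T,(227.5,209.55-.5+.2),.22,0))
g=T1["pixels"].mean(2).astype(int);print(g[208:228,180:196:2]);print(g[212:232,224:238:2])
E
```

```text
tip t2 (np.float64(33.65), array([-0.1854,  0.1083,  0.115 ])) t1 (np.float64(33.61), array([-0.1854,  0.1083,  0.1148]))
cover left bottom (np.float64(28.07), array([-0.1941,  0.088 ,  0.1035]))
cover right bottom (np.float64(28.59), array([-0.1932, -0.0671,  0.1053]))
[[125 192 195 200 192 194 189 192]
 [126 194 194 196 192 196 187 193]
 [126 193 195 198 195 195 190 194]
 [135 192 192 200 193 195 188 191]
 [148 194 197 196 191 196 188 195]
 [160 194 196 198 192 198 192 194]
 [180 196 197 200 194 195 190 194]
 [168 203 199 201 200 198 192 193]
 [191 210 183 179 161 169 164 200]
 [164 149 131 166 167 199 199 212]
 [137  93  86 141 137 165 167 158]
 [130  95 117 151  89  91  89  87]
 [135  99 121 166  83  75  76  80]
 [135  94  91 138  79  77  77  77]
 [136  82  73  92  75  76  79  78]
 [133  88  76  77  77  76  74  80]
 [130 106 102  89  71  78  79  78]
 [135 128 128 127 117 119 119  99]
 [135 137 133 139 135 132 135 124]
 [133 135 134 132 133 128 132 129]]
[[203 203 204 205 204 201 186]
 [205 203 206 204 208 205 189]
 [203 205 207 203 207 206 186]
 [205 205 203 207 209 205 165]
 [207 203 203 203 208 206 144]
 [207 204 205 208 210 206 126]
 [209 202 204 206 210 210 118]
 [182 182 202 206 215 211 108]
 [187 202 218 202 184 182  91]
 [164 180 167 154 147 171  87]
 [ 92  95  90  93 116 162  91]
 [ 79  79  76  79  93 157 100]
 [ 84  81  78  81  92 175 122]
 [ 77  80  80  79  81 161 114]
 [ 78  78  79  80  79 116  89]
 [ 78  83  83  82  77  80  79]
 [115 117 117  98  89  69  74]
 [134 136 138 125 120 113 115]
 [132 133 135 136 136 136 139]
 [130 136 132 139 135 135 138]]
```

Run:
```python
from m import *
import pickle
T1=pickle.load(open("top.pkl","rb"));T2=pickle.load(open("t2.pkl","rb"))
print(cyl(T1,(183,217.75),.22,0),cyl(T1,(228,221.6),.22,0))
print(proj(T1,[H-.22*ux+.088*uy,H-.22*ux-.067*uy, H-.22*ux+.088*uy+.006*uz]))
# bar: dark line ends in t2 (right half visible) and t1
for c,nm,(x0,x1,y0,y1) in((T1,"t1",(210,224,196,212)),(T2,"t2",(213,224,178,192))):
    g=c["pixels"].astype(float).mean(2)
    for x in range(x0,x1,4):
        w=np.clip(110-g[y0:y1,x],0,None); v=(w*np.arange(y0,y1)).sum()/w.sum(); print(nm,x,v.round(2),cyl(c,(x,v),.175,.046))
```

```text
(np.float64(-5.26), array([-0.2193,  0.0858, -0.0202])) (np.float64(-0.87), array([-0.22  , -0.0656, -0.0034]))
[[181.29332679 217.22264988]
 [228.37420562 221.54612636]
 [180.98136762 217.0219259 ]]
t1 210 204.01 (np.float64(0.67), array([-0.1744, -0.0066,  0.048 ]))
t1 214 204.18 (np.float64(1.16), array([-0.174 , -0.0194,  0.0495]))
t1 218 204.7 (np.float64(0.74), array([-0.1744, -0.0321,  0.0483]))
t1 222 205.02 (np.float64(0.84), array([-0.1743, -0.0448,  0.0486]))
t2 213 181.47 (np.float64(34.34), array([-0.1185, -0.0182,  0.1367]))
t2 217 184.22 (np.float64(31.72), array([-0.1247, -0.0303,  0.1311]))
t2 221 184.83 (np.float64(31.42), array([-0.1254, -0.0423,  0.1305]))
```

Run:
```python
from m import *
import pickle
S1=pickle.load(open("scene.pkl","rb"));S=pickle.load(open("s2.pkl","rb"))
def plane(c,u,y):
    o,d=ray(c,u);o=M@(o-H);d=M@d;p=o+d*(y-o[1])/d[1]; return np.degrees(np.arctan2(p[2],-p[0])).round(2),p.round(4)
for c in(S1,S):
  g=c["pixels"].mean(2)
  for v in(202,205,208,212,216):
    x=np.arange(295,332);r=g[v,x];k=np.argmin(r);lo=r[k]
    def half(s):
        hi=np.max(r[k:k+7]) if s>0 else np.max(r[max(0,k-7):k]); h=(lo+hi)/2;i=k
        while r[i]<h:i+=s
        return x[i]-s*(r[i]-h)/(r[i]-r[i-s])
    e=half(-1),half(1);print(v,np.round(e,2),plane(c,(sum(e)/2,v),.106))
# shut bar in scene: known pose
print(proj(S1,[bar+.06*uy,bar-.06*uy,H-.22*ux+.092*uy+.006*uz,H-.22*ux-.092*uy+.006*uz,H+.092*uy+.006*uz]).round(1).tolist())
g=S1["pixels"].mean(2).astype(int);print(g[212:226,320:336])
```

```text
202 [318.58 324.8 ] (np.float64(32.94), array([-0.1706,  0.106 ,  0.1105]))
205 [315.38 321.85] (np.float64(33.46), array([-0.1609,  0.106 ,  0.1063]))
208 [313.3 319.2] (np.float64(33.13), array([-0.1538,  0.106 ,  0.1004]))
212 [310.33 315.52] (np.float64(32.87), array([-0.1436,  0.106 ,  0.0928]))
216 [305.1  311.87] (np.float64(34.19), array([-0.1296,  0.106 ,  0.088 ]))
202 [318.41 324.66] (np.float64(33.12), array([-0.17  ,  0.106 ,  0.1109]))
205 [315.96 321.8 ] (np.float64(33.14), array([-0.1618,  0.106 ,  0.1057]))
208 [313.17 319.11] (np.float64(33.27), array([-0.1534,  0.106 ,  0.1006]))
212 [309.49 315.39] (np.float64(33.52), array([-0.1419,  0.106 ,  0.094 ]))
216 [305.66 312.38] (np.float64(33.41), array([-0.1315,  0.106 ,  0.0867]))
[[308.5, 207.9], [278.7, 182.0], [328.2, 217.3], [283.3, 178.7], [262.7, 259.3]]
[[157 151 143 138 136 136 137 137 138 139 138 139 139 138 137 136]
 [164 162 154 145 138 136 137 137 137 138 137 139 139 138 137 137]
 [171 167 162 155 147 139 137 137 137 137 136 136 137 139 139 138]
 [175 171 167 164 159 147 140 137 137 137 136 135 137 139 138 140]
 [177 175 171 168 165 159 149 141 137 136 136 137 138 139 139 138]
 [176 177 174 170 166 164 158 150 143 138 137 138 138 139 140 139]
 [175 176 175 173 169 164 158 152 144 139 138 139 138 138 141 141]
 [175 176 174 173 170 159 146 139 137 137 139 139 140 140 140 140]
 [175 174 173 168 159 142 127 125 132 135 137 139 139 138 138 138]
 [173 170 164 154 138 123 117 124 132 134 137 137 138 137 137 137]
 [168 159 145 131 120 115 120 128 134 136 136 137 136 136 137 138]
 [152 138 127 117 117 119 125 132 134 136 136 138 138 138 137 138]
 [130 121 117 115 117 124 130 133 135 136 138 139 138 139 140 139]
 [118 116 115 113 118 126 133 134 135 137 138 138 139 139 140 140]]
```

Several cues put the cover at about 31.5° (bar in the top view, corner in the scene view). The pointer strip is at about 33.3°, so I raise the cover by about 1.8°.

```bash
python3 drive.py '[[0,-0.0018,-0.0022,0,0,0,0],[0,-0.0036,-0.0045,0,0,0,0],[0,-0.0036,-0.0045,0,0,0,0],[0,-0.0036,-0.0045,0,0,0,0],[0,-0.0036,-0.0045,0,0,0,0],[0,-0.0036,-0.0045,0,0,0,0]]' 100
python3 - <<'E'
from m import *
import pickle
S=camrig.camera("scene");T=camrig.camera("top")
p=readout.state()["position"]; q=M@(p-H); print("tcp angle",np.degrees(np.arctan2(q[2],-q[0]))-14.73,np.hypot(q[0],q[2]))
g=T["pixels"].astype(float).mean(2)
for x in range(215,225,2):
    w=np.clip(110-g[176:192,x],0,None); v=(w*np.arange(176,192)).sum()/w.sum(); print(x,v.round(2),cyl(T,(x,v),.175,.046))
for y in range(192,208,1): print(y,g[y,176:179].mean().round(),g[y,226:231].mean().round(),end=" | ")
a=cv2.resize(S["pixels"][165:215,285:335],(560,560),interpolation=2)
cv2.imwrite("pics/c3.png",np.clip(a[:,:,::-1]*1.3,0,255).astype(np.uint8))
for th in(31,33,35):
    a=np.radians(th);P=lambda r,y,h:H+ux*(-r*np.cos(a)+h*np.sin(a))+uy*y+uz*(r*np.sin(a)+h*np.cos(a))
    print(th,proj(S,[P(.22,.092,.006)]).round(1),proj(T,[P(.22,.09,.006),P(.22,-.067,.006)]).round(1).tolist())
print(S["pixels"].mean(2).astype(int)[186:198,314:328])
E
```

```text
clock: 9.85
position: [0.5418, 0.101, 0.2317]
ee_rot: [179.8, 0.0, -93.5]
ft_force: [-11.0, 3.1, -0.8]
grip_width: 0.0086
finger_force: 98.1
tcp angle 33.81738516768445 0.1836883629007397
215 180.34 (np.float64(35.74), array([-0.1152, -0.024 ,  0.1396]))
217 183.0 (np.float64(33.07), array([-0.1216, -0.0302,  0.134 ]))
219 183.05 (np.float64(33.2), array([-0.1212, -0.0362,  0.1343]))
221 183.41 (np.float64(33.0), array([-0.1217, -0.0422,  0.1339]))
223 183.65 (np.float64(32.93), array([-0.1219, -0.0481,  0.1337]))
192 147.0 165.0 | 193 158.0 166.0 | 194 161.0 166.0 | 195 162.0 164.0 | 196 163.0 166.0 | 197 163.0 164.0 | 198 172.0 165.0 | 199 177.0 164.0 | 200 164.0 165.0 | 201 155.0 165.0 | 202 160.0 161.0 | 203 155.0 170.0 | 204 123.0 188.0 | 205 93.0 178.0 | 206 86.0 165.0 | 207 83.0 169.0 | 31 [[322.5 193.7]] [[175.3, 201.4], [227.5, 206.1]]
33 [[321.5 192.7]] [[175.1, 199.7], [227.5, 204.4]]
35 [[320.4 191.7]] [[174.8, 197.9], [227.5, 202.6]]
[[152 148 149 149 150 150 150 149 149 150 151 149 150 147]
 [158 152 150 149 150 149 149 148 149 150 150 150 150 150]
 [165 161 156 153 150 149 147 147 148 148 147 148 148 149]
 [168 166 164 157 153 150 147 146 147 146 146 147 148 149]
 [169 168 167 163 158 151 147 147 148 147 147 146 147 148]
 [173 171 169 168 166 159 153 149 148 148 148 148 149 148]
 [175 174 172 168 169 169 163 154 149 149 149 149 149 149]
 [176 175 174 170 169 169 163 154 149 149 150 149 149 149]
 [175 174 173 172 168 164 153 144 145 148 149 148 148 148]
 [174 174 173 172 169 160 143 133 135 141 145 148 148 148]
 [173 174 174 172 166 154 141 132 125 124 133 141 146 149]
 [173 172 171 166 157 150 144 135 115  97 105 124 139 147]]
```

View pics/c3.png

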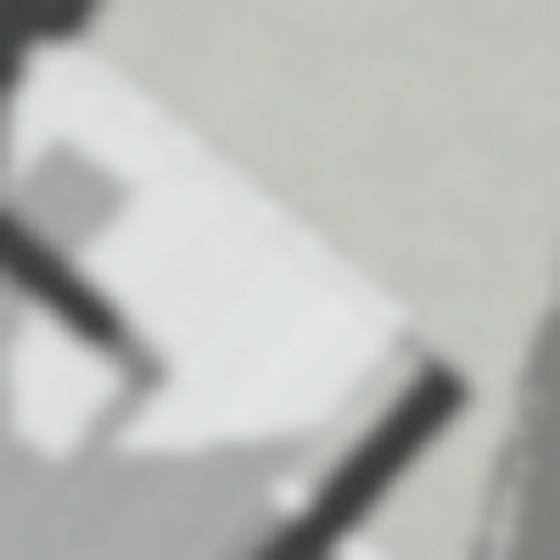

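The scene view shows the cover's corner at (405,330) in the crop, with the plate now parallel to the pointer, whose tip is at (445,385). The cues put the cover at about 33.3°, equal to the pointer. I check that it holds steady, then hand in.

```bash
python3 drive.py '[[0,0,0,0,0,0,0],[0,0,0,0,0,0,0],[0,0,0,0,0,0,0],[0,0,0,0,0,0,0],[0,0,0,0,0,0,0],[0,0,0,0,0,0,0],[0,0,0,0,0,0,0],[0,0,0,0,0,0,0]]' 100
python3 - <<'E'
from m import *
T=camrig.camera("top");g=T["pixels"].astype(float).mean(2)
r=[]
for x in range(217,225):
    w=np.clip(110-g[176:192,x],0,None); v=(w*np.arange(176,192)).sum()/w.sum(); r.append(cyl(T,(x,v),.175,.046)[0])
print(np.mean(r),readout.state()["position"])
if 32<np.mean(r)<34.5: print(ticket.close_job())
E
```

```text
clock: 10.75
position: [0.5418, 0.101, 0.2317]
ee_rot: [179.8, 0.0, -93.5]
ft_force: [-11.9, 4.0, -0.7]
grip_width: 0.0085
finger_force: 98.1
33.01375 [0.54178621 0.1010211  0.23166153]
the job is handed in; nothing more can be done
None
```

The job is handed in: the nozzle cap was pressed to its stop and sprang back with the cover shut, and the cover is now held steady at about 33°, against about 33.3° measured for the pointer (each good to roughly half a degree), with the pointer and loose items untouched.

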